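# Seat the stop pin in the microscope stage

## Robot

A 6-joint arm with a two-finger parallel gripper is mounted at the origin on the work surface. World frame = base frame: x ahead of the robot, y to its left, z up, the work surface at z = 0. Lengths are in m, angles in rad, forces in N, time in s.
With the tool pointing down it reaches from about 0.325 to 0.775 m from the base axis. Payload 9.3 kg.
Tool frame: the origin (TCP) lies on the centre line of the jaws, within the pads' length; the fingertips stand 8 mm ahead of it and the grasp point (between the pads) lies 11 mm behind it (r.nose_length is the z of the fingertips in the tool frame, in m); z points along the fingers, y is the direction in which the jaws open and shut (so a half turn about z gives the same grasp; the last joint's range is limited). The gripper opens to 85 mm and grips with 20 to 120 N. Pads are 22 mm wide; open, the fingers measure 114 mm over their backs; the gripper's body (76 mm by 85 mm) begins 54 mm behind the grasp point. The pads swing forward as they close: fully open they stand 13 mm farther back than shut.
Start: joints at [1.054, 0.259, 0.021, 1.334, 0, 1.418], TCP at [0.196, 0.514, 0.239] pointing down, gripper open.
Joint ranges: [-3.04, 3.04], [-0.91, 1.82], [-1.04, 1.36], [-1.92, 1.95], [-1.52, 1.45], [-3.14, 3.14]. Speed limits (rad/s): [2.22, 2.22, 2.79, 3.14, 3.14, 3.14].

## Interface

Orientations are given as [roll, pitch, yaw] about the fixed x, y, z axes, in that order (R = Rz(yaw) Ry(pitch) Rx(roll)).
In Python, from bench import r, vision gives the robot as it stands.
- The arm moves only by the shell command python3 -m crank 'ROWS' [FORCE]. ROWS is JSON, a list of rows, each a list of 3 entries, a list of its own where there are three numbers: the closure, from 0 (fully open) to 1 (shut), then the shift along the tool's x, y, z in mm, then the turn about the tool's z in degrees. A call has 1 to 8 rows; each row shifts and turns the commanded pose from where the row before left it, along the tool's axes as they then stand; what a row does not reach is not made up. A row lasts 1/8 s, in which the tool goes at most 62.5 mm and 10.7 degrees, less where a joint would pass 70% of its speed; a pose out of reach is approached as far as the arm can. A call is refused whole if a number of a shift passes 62.5 or a number of a turn 10.7, either way. A call with a gripper value outside its range is refused whole. The fingers move at their own pace and stop on an object; FORCE is the grip in N (left out, the last holds). Time passes only in rows, so rows that do not move let the fingers close. It gives the time, the measured TCP pose, the force and the opening at its end, in the units of the state.
- r.get_obs(): the state, without advancing time (a new reading comes with each control period).
- vision.read_camera(name): name is "scene" or "top" or "wrist"; returns the picture (420x560x3 uint8, blue, green, red); there is no depth.
- vision.get_calibration(name): a dict with "fx", "fy", "cx", "cy" (pixels), "rvec" (rotation vector, rad) and "tvec" (3), from world to camera coordinates, as OpenCV has them; the wrist camera has in their place "mount" (4x4, takes a point from camera to tool coordinates, whose origin is the TCP and whose axes are the flange's). Camera axes: x right, y down, z forward; pixel columns grow to the right and rows downward; lengths in m; the calibration is good to about 2 mm. The wrist camera is an equidistant fisheye: a pixel r from the principal point sees the ray r / f radians off the axis. A picture is of the moment at which its call begins: read the wrist's pose just before it. get_calibration takes no time and is no camera call.
- r.hand_in(): hands the job in, once; it reports no verdict.
The state is a dict: "clock": time; "qpos": joint angles; "joint_vel": joint speeds; "joint_torque": joint torques, N m; "ee_pos": TCP position; "tcp_rot": TCP orientation; "contact_force": force on the tool from outside, world axes, zero at the start; "torque": the same for the moment, N m; "grip_width": opening from 0.0 (shut) to 1.0 (fully open).
Only numpy, scipy, OpenCV 4.12 (cv2) and the standard library are available. Lean on these libraries where they do the work, as an engineer would, in place of code of your own. Each camera call takes 0.05 s, during which the arm holds its last target.

## Task

Fit the spring-tipped stop pin into the black stage plate so that a flask can later be stood against it: take the pin from its white block, set its tip lightly on the plate next to the guide rail, and slide it along the rail until the tip drops into the blind hole. Then push it fully home, upright with its collar flat on the plate, and let go. Work gently, and leave the flask, the plug and the tube rack where they are.

Things in the scene. Friction and masses are not known exactly. Their poses are not given: they have to be found in the camera images.
- pin: the stop pin, loose, bright steel, 70 g, upright in one of the block's two holes. Origin: centre of its collar's flat underside, z up along the pin. The collar is 18 mm in diameter, from 0 to 8 mm above the origin; below it is the sprung tip (pin_spring), above it the round grip (pin_grip).
- pin_grip (a point): point on the pin's axis 34 mm above its origin, on its round grip: 16 mm diameter with dark rings, from 8 mm to 48 mm (the top) above the origin.
- pin_spring (a point): point on the pin's axis 14 mm below its origin, where its tip ends when not pressed in (it moves with the pin's body, not with the tip). The tip is round, 8 mm diameter, its end bevelled to 5 mm. It is on a spring: about 2 N starts to press it in, 6 N presses it in fully, by 6 mm; then it is rigid.
- stage: the stage unit, fixed to the bench, 280 mm long (its y), 176 mm wide (its x, plus a knob on the +x side). Origin on the bench under the middle of its length, z up. A flat black plate, its top 32 mm above the origin, reaches from the guide rail (x = -60 mm) to x = 90 mm. With the pin home its origin is 32 mm above the stage's.
- rail_mid (a point): middle of the guide rail's face towards the plate, at the plate's surface; axes as the stage's. The aluminium rail runs along y on the stage's -x side, is 280 mm long and 14 mm wide, and rises 18 mm above the plate. The pin's collar can run against its face.
- hole_line (a point): point on the plate's surface 9.5 mm from the rail's face, opposite rail_mid; NOT the hole, but the hole's centre lies on the line through it along y (beside the rail), at an unknown distance of up to 40 mm either way, as the plate is clamped anywhere. The hole is blind, round, 10 mm wide with a 1 mm bevel, 16 mm deep, black in black. The collar on the rail puts the tip 0.5 mm off this line; it still drops in.
- block: white plastic block on the bench, fixed, 115 x 48 x 30 mm (its x, y, z), origin at the centre of its underside; two 12 mm wide holes 22 mm deep at x = -32 and +32 mm hold the pin and the plug, whose collar and head rest on its top, 30 mm up.
- plug: a blanking plug, not to be used: steel, a plain disc head of 26 mm diameter and 12 mm height, in the block's other hole; origin at the centre of the head's underside.
- flask: an empty culture flask of clear, milky plastic with a blue cap lying on the plate, loose; body about 75 mm (x) by 100 mm (y), 38 mm high with its cap, cap towards its +y (145 mm long over all); origin at its underside, 12 mm towards the cap from the middle of its 100 mm body. It stands at least 50 mm from the rail.
- rack: a white rack with capped tubes, 75 x 110 mm, 80 mm high, loose, origin at the centre of its underside.
Things that resemble listed ones, but are neither listed nor needed, are in the scene too. Several things have the shape of the pin; the one meant has the colours described above.

How it is judged:
On the way, in this order (a step that is already met when the one before it is completed fails the run):
1. the pin is lifted out of the block (z of pin in the frame of block above 0.05 m), for 0.1 s.
2. the pin's tip is set on the plate, outside the hole, and bears on it (contact force between pin and stage above 0.5 N and z of pin in the frame of stage between 0.036 and 0.048 m and x of pin in the frame of stage between -0.062 and 0.09 m), for 0.1 s.
At the end, for the whole second after the job is handed in: the pin stands in the plate's hole, at rest and upright (within 4 degrees), its collar within 2 mm of the plate's surface, 6 to 13 mm from the rail's face and within 45 mm of the rail's middle (z of pin in the frame of stage between 0.029 and 0.034 m and x of pin in the frame of stage between -0.054 and -0.047 m and y of pin in the frame of stage between -0.045 and 0.045 m and angle between pin's own z axis and vertical below 0.07 rad and linear speed of pin below 0.01 m/s); the robot touches nothing.
It fails at once if the pin is pressed against the stage unit with more than 40 N (contact force between pin and stage above 40 N).
It fails at once if the flask is shifted by more than 15 mm (distance of flask from where it was at the start of the episode above 0.015 m).
It fails at once if the plug is taken out or shifted by more than 15 mm (distance of plug from where it was at the start of the episode above 0.015 m).
It fails at once if the tube rack is shifted by more than 20 mm (distance of rack from where it was at the start of the episode above 0.02 m).
It also fails if it takes over 45 s, if anything falls off the work surface, if the arm or the gripper's body presses on something with over 40 N, if the wrist force passes 120 N, or if a joint passes its speed limit or range.

## Working session

There is one attempt and no reset: what is moved stays moved. The work goes in short steps, Python scripts to look and compute and a shell command to move; the robot and the scene stay as the last step left them, time stands still between calls to the robot, and variables do not carry over. Pictures are saved under pics/ and viewed, and the job is handed in when it is done.

```bash
ls; mkdir -p pics; python3 - <<'E'
from bench import r, vision
import cv2
o=r.get_obs();print(o, r.nose_length)
for n in ["scene","top","wrist"]:
    im=vision.read_camera(n); cv2.imwrite(f"pics/{n}0.png",im); print(n,vision.get_calibration(n))
E
```

```text
pics
{'clock': 0.0, 'qpos': array([ 1.05443020e+00,  2.59210946e-01,  2.07208577e-02,  1.33371320e+00,
       -8.36021632e-06,  1.41820252e+00]), 'joint_vel': array([ 1.49961199e-05, -5.97775553e-04,  1.26645665e-03, -3.69360508e-04,
        5.08194832e-04,  1.66465687e-03]), 'joint_torque': array([-1.40277054e-03, -5.55643022e+01,  3.44524419e+01,  1.38273594e-02,
       -2.62096301e-04, -4.65834705e-05]), 'ee_pos': array([0.19554902, 0.51375081, 0.23863988]), 'tcp_rot': array([-3.14020077e+00, -2.05598104e-04,  2.77782019e+00]), 'contact_force': array([ 0.54704989, -0.53197605, -0.7481055 ]), 'torque': array([ 0.03248742, -0.01602675,  0.08364363]), 'grip_width': 0.9996187725593271} 0.008
scene {'fx': 401.5480013698981, 'fy': 401.5480013698981, 'cx': 283.48214543022215, 'cy': 204.14046934513442, 'rvec': array([ 0.63002258,  2.65563694, -1.12978127]), 'tvec': array([ 0.43653667, -0.11833479,  1.047292  ])}
top {'fx': 452.42453454749005, 'fy': 452.42453454749005, 'cx': 281.02687657889254, 'cy': 202.00233111983118, 'rvec': array([ 2.11725926, -2.15557453,  0.15666679]), 'tvec': array([0.05243303, 0.50095157, 0.85697265])}
wrist {'fx': 325.19226210127806, 'fy': 325.19226210127806, 'cx': 281.9156065092, 'cy': 202.3551487793963, 'mount': array([[-1.50025522e-03, -9.51415116e-01, -3.07907496e-01,
         7.85265411e-02],
       [ 9.99998796e-01, -1.54928520e-03, -8.52205889e-05,
        -6.53888686e-04],
       [-3.95956370e-04, -3.07907253e-01,  9.51416295e-01,
        -1.33859722e-01],
       [ 0.00000000e+00,  0.00000000e+00,  0.00000000e+00,
         1.00000000e+00]])}
```

View pics/scene0.png

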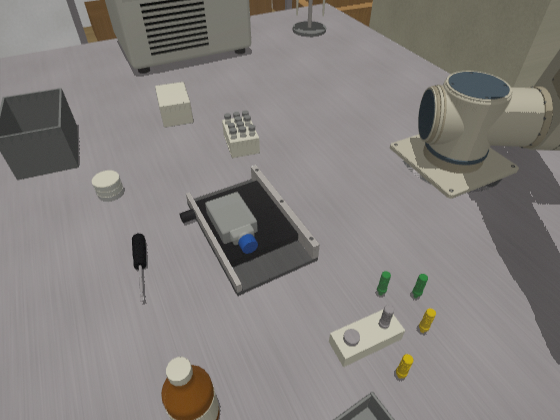

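View pics/top0.png

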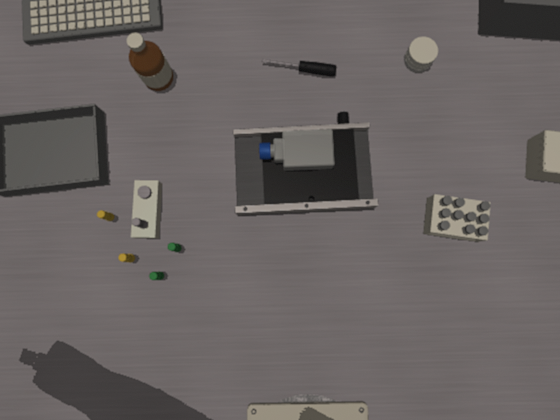

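View pics/wrist0.png

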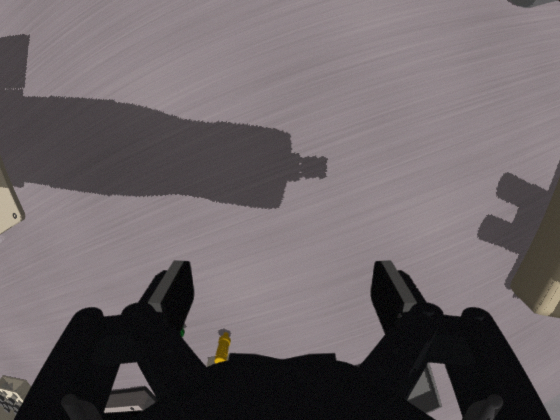

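The first look shows several pin-shaped things. Pixels in the top view:
- Steel pin in the white block at (138,222).
- Plug (disc) at (144,192).
- Yellow look-alikes at (103,215) and (125,258).
- Green look-alikes at (174,247) and (156,275).

By its description the pin is the steel one at (138,222). I'll check it in a close crop.

```bash
cat > h.py <<'E'
import numpy as np, cv2
from bench import r, vision
from scipy.spatial.transform import Rotation as R
def ray(name,uv,obs=None):
    c=vision.get_calibration(name)
    if name!="wrist":
        M=cv2.Rodrigues(c["rvec"])[0]; d=M.T@np.array([(uv[0]-c["cx"])/c["fx"],(uv[1]-c["cy"])/c["fy"],1]); return -M.T@c["tvec"], d/np.linalg.norm(d)
    x=np.array([uv[0]-c["cx"],uv[1]-c["cy"]])/c["fx"]; t=np.hypot(*x)
    d=np.array([*(x/t*np.sin(t)),np.cos(t)]) if t>1e-9 else np.array([0,0,1.])
    W=R.from_euler("xyz",obs["tcp_rot"]).as_matrix(); m=c["mount"]
    return obs["ee_pos"]+W@m[:3,3], W@m[:3,:3]@d
def onz(name,uv,z,obs=None):
    o,d=ray(name,uv,obs); return o+d*(z-o[2])/d[2]
def tri(*rs):
    A=0;b=0
    for o,d in rs:
        P=np.eye(3)-np.outer(d,d); A=A+P;b=b+P@o
    X=np.linalg.solve(A,b); return X,[np.linalg.norm((np.eye(3)-np.outer(d,d))@(X-o))*1e3 for o,d in rs]
E
python3 - <<'E'
import cv2
a=cv2.imread("pics/top0.png");s=cv2.imread("pics/scene0.png")
cv2.imwrite("pics/c1.png",cv2.resize(a[165:285,85:195],None,fx=5,fy=5,interpolation=cv2.INTER_CUBIC))
cv2.imwrite("pics/c2.png",cv2.resize(a[105:220,225:385],None,fx=5,fy=5,interpolation=cv2.INTER_CUBIC))
cv2.imwrite("pics/c3.png",cv2.resize(s[260:385,320:445],None,fx=4.8,fy=4.8,interpolation=cv2.INTER_CUBIC))
E
```

```text
(no output)
```

View pics/c1.png

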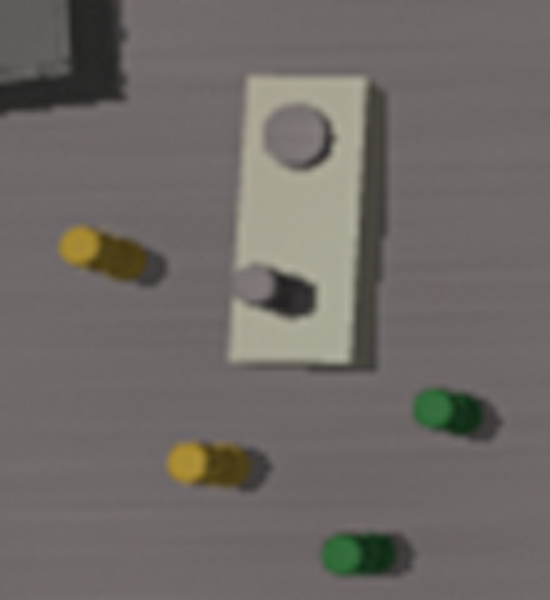

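View pics/c2.png

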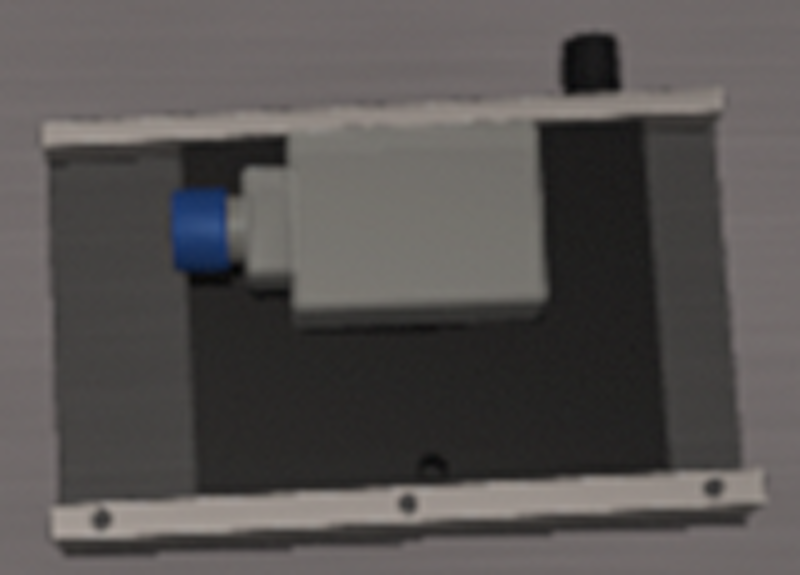

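View pics/c3.png

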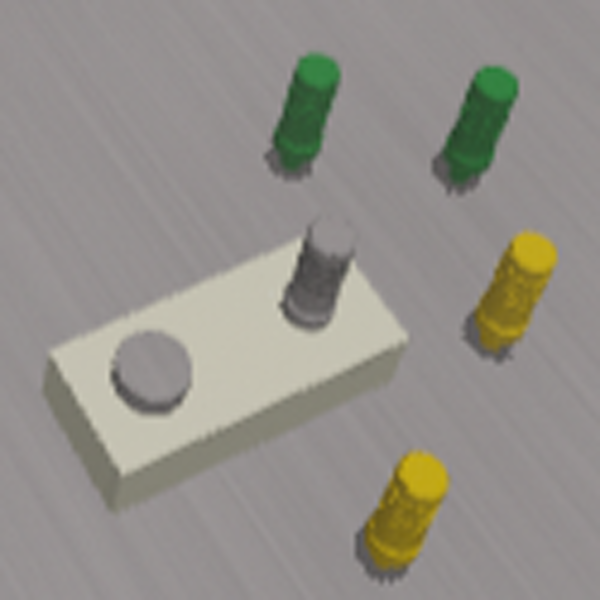

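The close crops confirm it: the pin in the block is bright steel with a grip, at c1 (257,284). The plug is the flat disc at c1 (297,135). In c2 a faint dark round spot sits at (432,466) beside the rail, which is probably the hole. The mid screw is at (408,503). Next I'll triangulate.

```bash
python3 - <<'E'
from h import *
np.set_printoptions(precision=4,suppress=True)
T=lambda u,v:(85+(u+.5)/5-.5,165+(v+.5)/5-.5)
S=lambda u,v:(320+(u+.5)/4.8-.5,260+(v+.5)/4.8-.5)
C=lambda u,v:(225+(u+.5)/5-.5,105+(v+.5)/5-.5)
print("pin top",tri(ray("top",T(257,284)),ray("scene",S(331,236))))
print("plug top",tri(ray("top",T(297,133)),ray("scene",S(152,366))))
b=[onz("top",T(*p),.03) for p in [(248,77),(368,79),(350,363),(229,361)]]
print("block",b,np.mean(b,0),np.linalg.norm(b[0]-b[3]),np.linalg.norm(b[0]-b[1]))
# rail screws/top z=.05
sc=[onz("top",C(*p),.05) for p in [(100,519),(407,503),(713,487)]]
print("screws",sc)
print("rail top corners",[onz("top",C(*p),.05)for p in [(52,508),(763,471),(765,503),(53,542)]])
print("hole",onz("top",C(432,466),.032))
d=sc[2]-sc[0];print("yaw of -y dir",np.degrees(np.arctan2(-d[0],d[1]))) 
E
```

```text
pin top (array([0.4638, 0.3177, 0.0775]), [np.float64(0.06714032398954332), np.float64(0.06714032398961815)])
plug top (array([0.5281, 0.3158, 0.0415]), [np.float64(0.23677830815446432), np.float64(0.23677830815434026)])
block [array([0.5539, 0.3398, 0.03  ]), array([0.5521, 0.2911, 0.03  ]), array([0.4373, 0.2954, 0.03  ]), array([0.439 , 0.3436, 0.03  ])] [0.4956 0.3175 0.03  ] 0.1149757475626965 0.04875447230253021
screws [array([0.4888, 0.1147, 0.05  ]), array([ 0.4929, -0.0053,  0.05  ]), array([ 0.497 , -0.1249,  0.05  ])]
rail top corners [array([0.4935, 0.1335, 0.05  ]), array([ 0.5029, -0.1447,  0.05  ]), array([ 0.4903, -0.1449,  0.05  ]), array([0.4801, 0.1331, 0.05  ])]
hole [ 0.5103 -0.0165  0.032 ]
yaw of -y dir -178.04795114220187
```

```bash
python3 - <<'E'
import cv2
s=cv2.imread("pics/scene0.png")
cv2.imwrite("pics/c4.png",cv2.resize(s[160:295,175:325],None,fx=5,fy=4.4,interpolation=cv2.INTER_CUBIC))
E
```

```text
(no output)
```

View pics/c4.png

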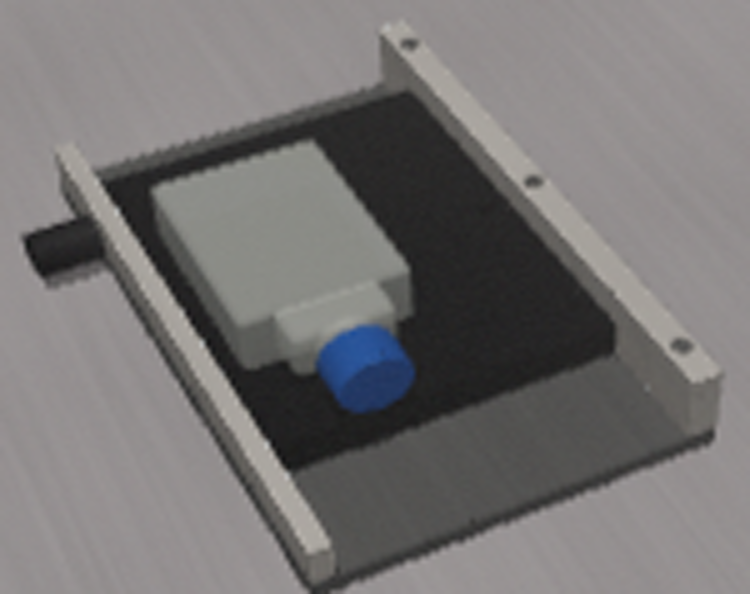

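Measured points hold: the block comes out at 115 x 49 mm, and the pin top at z = 77.5 mm against the expected 78. The rail is 278 mm long. The hole candidate lies about 10 mm from the rail's face. I'll turn the jaws along the rail direction and partly close the fingers.

```bash
python3 -m crank '[[0.5,[0,0,0],-8],[0.5,[0,0,0],-8],[0.5,[0,0,0],-6.9]]' 30
python3 - <<'E'
from h import *
np.set_printoptions(precision=4,suppress=True)
C=lambda u,v:(225+(u+.5)/5-.5,105+(v+.5)/5-.5)
S=lambda u,v:(175+(u+.5)/5-.5,160+(v+.5)/4.4-.5)
for a,b in zip([(100,519),(407,503),(713,487)],[(681,345),(534,181),(407,43)]): print(tri(ray("top",C(*a)),ray("scene",S(*b))))
o=r.get_obs();W=R.from_euler("xyz",o["tcp_rot"]).as_matrix()
print(o["ee_pos"],o["tcp_rot"],o["qpos"],o["grip_width"],o["contact_force"])
print("to hover mm",W.T@(np.array([.4638,.3177,.15])-o["ee_pos"])*1e3)
for n,u in [("y1",(103,215)),("y2",(125,258)),("g1",(174,247)),("g2",(156,275))]: print(n,onz("top",u,.06))
E
```

```text
clock: 0.52
ee_pos: [0.1956, 0.5139, 0.239]
tcp_rot: [-3.141, -0.0, -3.101]
contact_force: [-0.5, 0.5, 0.3]
grip_width: 0.5
(array([0.4884, 0.1145, 0.0526]), [np.float64(0.040038343649892935), np.float64(0.040038343649972205)])
(array([ 0.4923, -0.005 ,  0.0524]), [np.float64(0.27499699815122514), np.float64(0.2749969981513135)])
(array([ 0.497 , -0.1247,  0.0526]), [np.float64(0.5300055240879008), np.float64(0.5300055240878804)])
[0.1956 0.5139 0.239 ] [-3.1411 -0.0003 -3.1015] [1.0544 0.2588 0.0211 1.3337 0.     1.0143] 0.5000750186728696 [-0.5464  0.4845  0.2768]
to hover mm [-260.0957 -206.7442   89.0249]
y1 [0.4796 0.3879 0.06  ]
y2 [0.3962 0.3422 0.06  ]
g1 [0.4154 0.2491 0.06  ]
g2 [0.3632 0.2822 0.06  ]
```

```bash
python3 -m crank '[[0.5,[-37,-30,12],0],[0.5,[-37,-30,12],0],[0.5,[-37,-30,12],0],[0.5,[-37,-30,12],0],[0.5,[-37,-30,12],0],[0.5,[-37,-30,12],0],[0.5,[-38,-27,17],0],[0.5,[0,0,0],0]]'
python3 - <<'E'
from h import *
o=r.get_obs();print(o["ee_pos"],o["tcp_rot"],o["joint_vel"].max())
cv2.imwrite("pics/w1.png",vision.read_camera("wrist"))
E
```

```text
clock: 1.52
ee_pos: [0.4647, 0.3143, 0.1484]
tcp_rot: [-3.14, -0.002, -3.109]
contact_force: [-1.2, 0.7, -0.1]
grip_width: 0.501
[0.46466011 0.31431405 0.14842779] [-3.14018467e+00 -2.23031037e-03 -3.10947757e+00] 0.05160915082454449
```

View pics/w1.png

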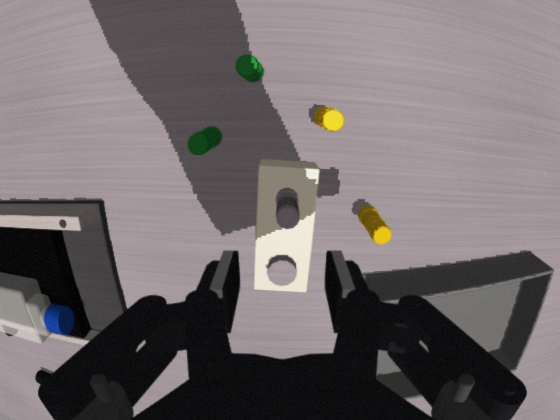

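The wrist view shows the pin in the block, its top at about (288,217). The plug is at (282,270). The green look-alikes are on the left and the yellow ones on the right, all clear of the jaws. I'll cross-check with this ray.

```bash
python3 - <<'E'
from h import *
np.set_printoptions(precision=4,suppress=True)
im=cv2.imread("pics/w1.png");cv2.imwrite("pics/w1c.png",cv2.resize(im[180:245,250:330],None,fx=8,fy=8,interpolation=cv2.INTER_CUBIC))
E
```

```text
(no output)
```

View pics/w1c.png

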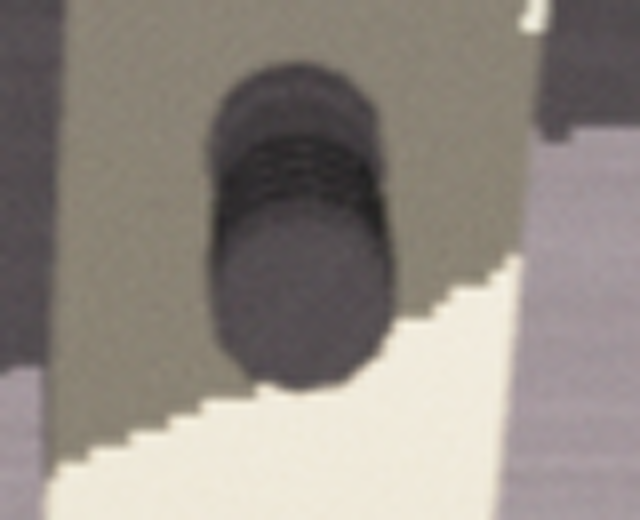

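```bash
python3 - <<'E'
from h import *
np.set_printoptions(precision=4,suppress=True)
o=r.get_obs();print(o["ee_pos"])
uv=(250+305/8-.5,180+298/8-.5)
o={"ee_pos":np.array([.46466,.31431,.14843]),"tcp_rot":np.array([-3.14018,-.00223,-3.10948])}
T=(85+257.5/5-.5,165+284.5/5-.5);S=(320+331.5/4.8-.5,260+236.5/4.8-.5)
print(onz("wrist",uv,.078,o)); print(tri(ray("wrist",uv,o),ray("top",T),ray("scene",S)))
o=r.get_obs();W=R.from_euler("xyz",o["tcp_rot"]).as_matrix()
print(o["ee_pos"],W.T@(np.array([.464,.318,.060])-o["ee_pos"])*1e3)
E
```

```text
[0.4636 0.3153 0.1492]
[0.4619 0.3171 0.078 ]
(array([0.4633, 0.3175, 0.0765]), [np.float64(0.8229987140074102), np.float64(0.8569202047173087), np.float64(0.11322854537232778)])
[0.4636 0.3153 0.1492] [-0.7037  2.7313 89.2155]
```

```bash
python3 -m crank '[[0.6,[0,2,20],0],[0.6,[0,0,20],0],[0.6,[0,0,20],0],[0.6,[0,0,0],0],[0.6,[0,0,0],0]]'
python3 - <<'E'
from h import *
np.set_printoptions(precision=4,suppress=True)
o=r.get_obs();print(o["ee_pos"],o["tcp_rot"],o["contact_force"])
cv2.imwrite("pics/w2.png",vision.read_camera("wrist"))
E
```

```text
clock: 2.2
ee_pos: [0.4628, 0.3191, 0.0913]
tcp_rot: [3.141, 0.001, -3.105]
contact_force: [-0.2, -0.6, 0.9]
grip_width: 0.399
[0.4628 0.3191 0.0913] [ 3.1411  0.0009 -3.1049] [-0.1944 -0.5798  0.8676]
```

View pics/w2.png

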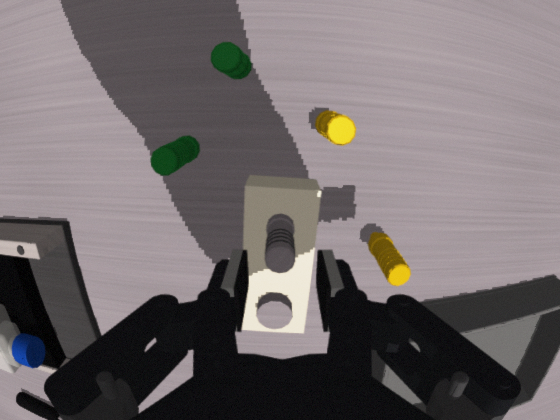

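The pin stands centred between the jaws, at (280,255). I'll descend and grip.

```bash
python3 -m crank '[[0.6,[0,-1,16],0],[0.6,[0,0,15],0],[0.6,[0,0,0],0],[1,[0,0,0],0],[1,[0,0,0],0],[1,[0,0,0],0],[1,[0,0,0],0]]' 40
python3 - <<'E'
from h import *
np.set_printoptions(precision=4,suppress=True)
o=r.get_obs();print(o["ee_pos"],o["tcp_rot"],o["contact_force"],o["grip_width"]*85)
E
```

```text
clock: 3.12
ee_pos: [0.4633, 0.3176, 0.0598]
tcp_rot: [3.141, 0.001, -3.106]
contact_force: [0.6, 0.2, 3.8]
grip_width: 0.17
[0.4633 0.3176 0.0598] [ 3.1411  0.001  -3.1057] [0.6036 0.1853 3.799 ] 14.484628168792435
```

```bash
python3 -m crank '[[1,[0,0,-20],0],[1,[0,0,-30],0],[1,[0,0,-40],0],[1,[0,0,0],0],[1,[0,0,0],0]]'
python3 - <<'E'
from h import *
np.set_printoptions(precision=4,suppress=True)
o=r.get_obs();print(o["ee_pos"],o["tcp_rot"],o["contact_force"],o["grip_width"]*85)
cv2.imwrite("pics/w3.png",vision.read_camera("wrist"))
s=vision.read_camera("scene");cv2.imwrite("pics/s3.png",cv2.resize(s[200:360,300:460],None,fx=3.5,fy=3.5,interpolation=cv2.INTER_CUBIC))
E
```

```text
clock: 3.75
ee_pos: [0.4626, 0.3173, 0.1487]
tcp_rot: [-3.141, -0.001, -3.106]
contact_force: [0.1, 0.1, -0.7]
grip_width: 0.172
[0.4626 0.3173 0.1487] [-3.1413 -0.0006 -3.1057] [ 0.1032  0.1244 -0.6658] 14.586162342932553
```

View pics/w3.png

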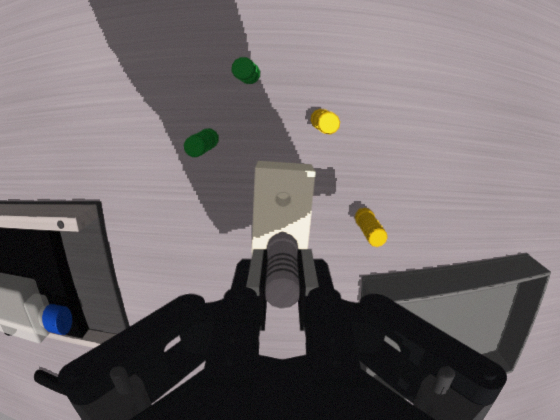

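View pics/s3.png

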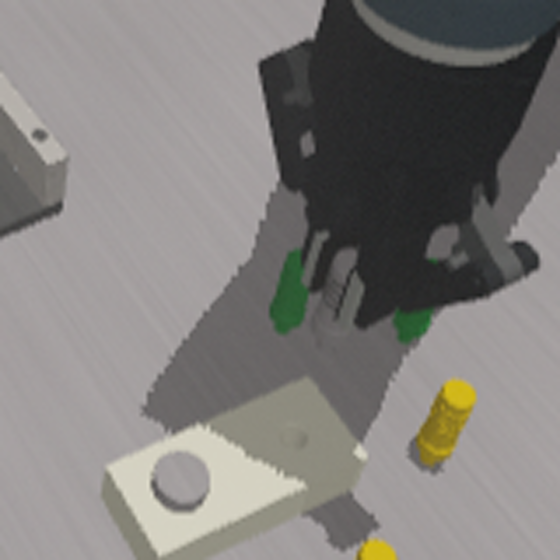

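Step 1 is met: the pin hangs in the jaws at about (283,270) and the block's hole is empty at (283,198). Next I'll move over the stage.

```bash
python3 -m crank '[[1,[-6,-51,0],0],[1,[-6,-51,0],0],[1,[-6,-51,0],0],[1,[-6,-51,5],0],[1,[-6,-51,5],0],[1,[-6,-51,5],0],[1,[0,0,0],0],[1,[0,0,0],0]]'
python3 - <<'E'
from h import *
np.set_printoptions(precision=4,suppress=True)
o=r.get_obs();print(o["ee_pos"],o["tcp_rot"],o["contact_force"],o["grip_width"]*85)
w=vision.read_camera("wrist")
cv2.imwrite("pics/w4.png",w);cv2.imwrite("pics/w4c.png",cv2.resize(w[130:280,190:370],None,fx=4,fy=4,interpolation=cv2.INTER_CUBIC))
E
```

```text
clock: 4.85
ee_pos: [0.5094, 0.013, 0.1336]
tcp_rot: [3.141, -0.002, -3.107]
contact_force: [0.1, -0.6, 0.1]
grip_width: 0.173
[0.5094 0.013  0.1336] [ 3.141  -0.0016 -3.1066] [ 0.1379 -0.5856  0.0882] 14.70557365250573
```

View pics/w4.png

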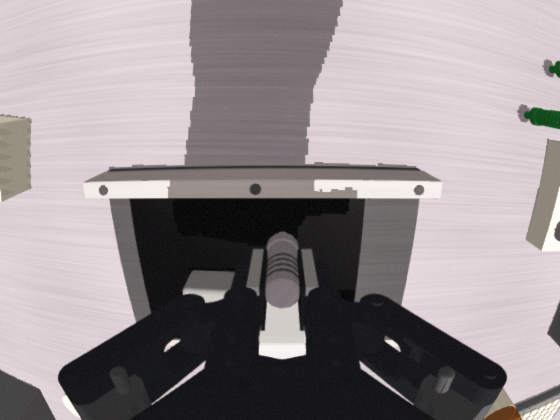

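View pics/w4c.png

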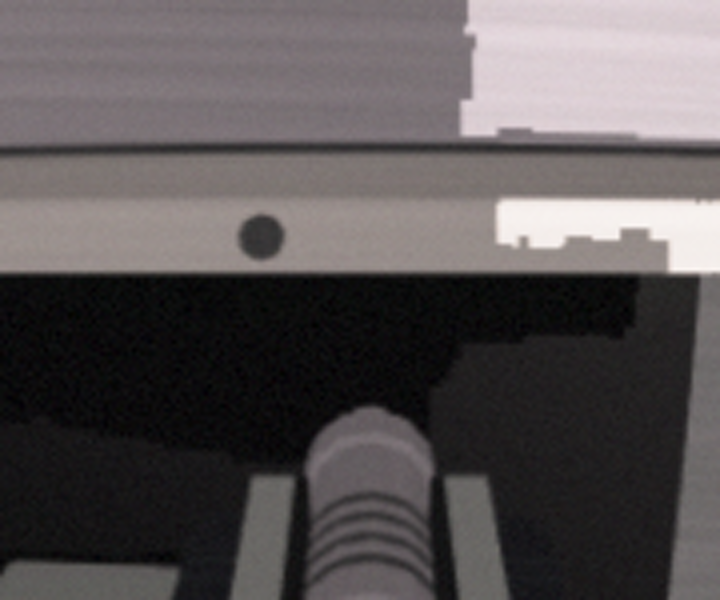

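```bash
python3 - <<'E'
from h import *
np.set_printoptions(precision=4,suppress=True)
o={"ee_pos":np.array([.5094,.0130,.1336]),"tcp_rot":np.array([3.141,-.0016,-3.1066])}
for n,p in [("s1",(103,190)),("s2",(255,189)),("s3",(419,190)),("face c",(255,198)),("face L",(180,198)),("face R",(360,198))]: print(n,onz("wrist",p,.05,o))
# expected hole pixel
w=cv2.imread("pics/w4.png")
c=w[195:260,200:300].astype(float); c=np.clip(c*6,0,255).astype(np.uint8)
cv2.imwrite("pics/w4d.png",cv2.resize(c,None,fx=7,fy=7,interpolation=cv2.INTER_CUBIC))
t=cv2.imread("pics/top0.png")[180:212,280:345]
cv2.imwrite("pics/t4d.png",cv2.resize(np.clip(t.astype(float)*3,0,255).astype(np.uint8),None,fx=12,fy=12,interpolation=cv2.INTER_CUBIC))
E
```

```text
s1 [ 0.4954 -0.1266  0.05  ]
s2 [ 0.4918 -0.0071  0.05  ]
s3 [0.488  0.1129 0.05  ]
face c [ 0.4983 -0.007   0.05  ]
face L [ 0.5    -0.0619  0.05  ]
face R [0.4958 0.0676 0.05  ]
```

View pics/w4d.png

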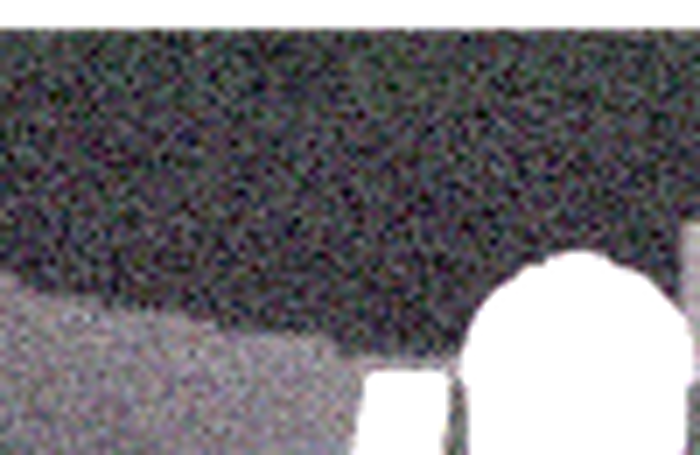

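View pics/t4d.png

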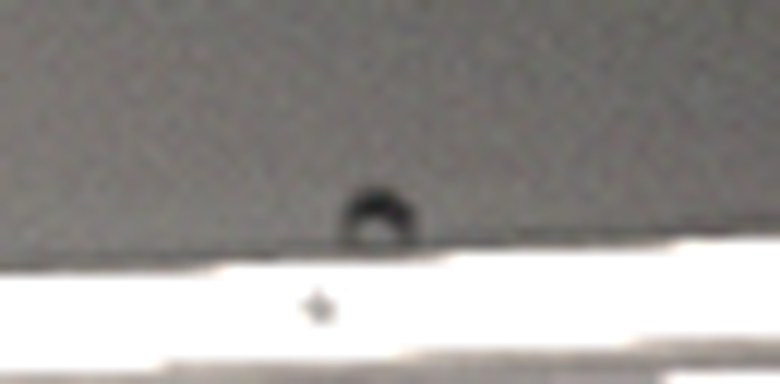

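In the top view (t4d) the hole shows clearly as a ring at (378,218), so top pixel (311.0,197.7) and world about (0.510, -0.017). That is 11 mm to -y of the rail's middle. I'm 29 mm to +y of it, so I'll lower the tip here and then slide to -y.

```bash
python3 -m crank '[[1,[-2,0,25],0],[1,[0,0,20],0],[1,[0,0,5],0],[1,[0,0,0],0],[1,[0,0,0],0]]'
python3 -c "
from h import *
for i in range(1):
    o=r.get_obs();print(o['ee_pos'],o['contact_force'],o['torque'])"
```

```text
clock: 5.52
ee_pos: [0.5123, 0.0133, 0.0851]
tcp_rot: [-3.141, 0.001, -3.105]
contact_force: [0.6, -0.7, -0.4]
grip_width: 0.172
[0.51230882 0.01333625 0.08506831] [ 0.57987243 -0.72850291 -0.4073029 ] [0.00884984 0.03411317 0.04302337]
```

```bash
python3 -m crank '[[1,[0,0,3],0],[1,[0,0,1.5],0],[1,[0,0,1.5],0],[1,[0,0,1],0],[1,[0,0,0],0],[1,[0,0,0],0]]'
python3 -c "
from h import *
for i in range(1):
    o=r.get_obs();print(o['ee_pos'],o['contact_force'],o['torque'])
w=vision.read_camera('wrist');s=vision.read_camera('scene');t=vision.read_camera('top')
cv2.imwrite('pics/w5.png',w)
cv2.imwrite('pics/s5.png',cv2.resize(s[160:295,175:325],None,fx=5,fy=4.4,interpolation=cv2.INTER_CUBIC))
"
```

```text
clock: 6.28
ee_pos: [0.5119, 0.013, 0.0773]
tcp_rot: [3.142, -0.0, -3.106]
contact_force: [0.6, 0.5, -0.4]
grip_width: 0.17
[0.5118877  0.01300044 0.07729287] [ 0.55366512  0.45540503 -0.40084517] [ 0.04105235  0.02359263 -0.02935862]
```

View pics/w5.png

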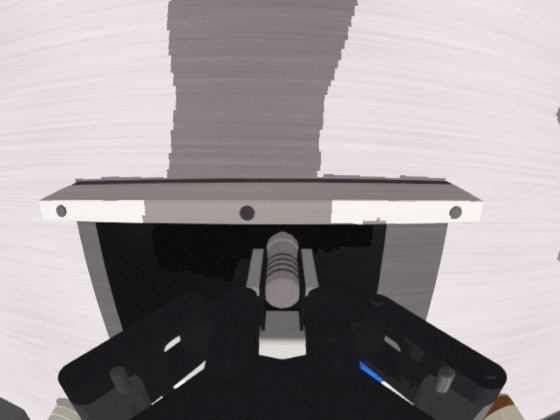

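View pics/s5.png

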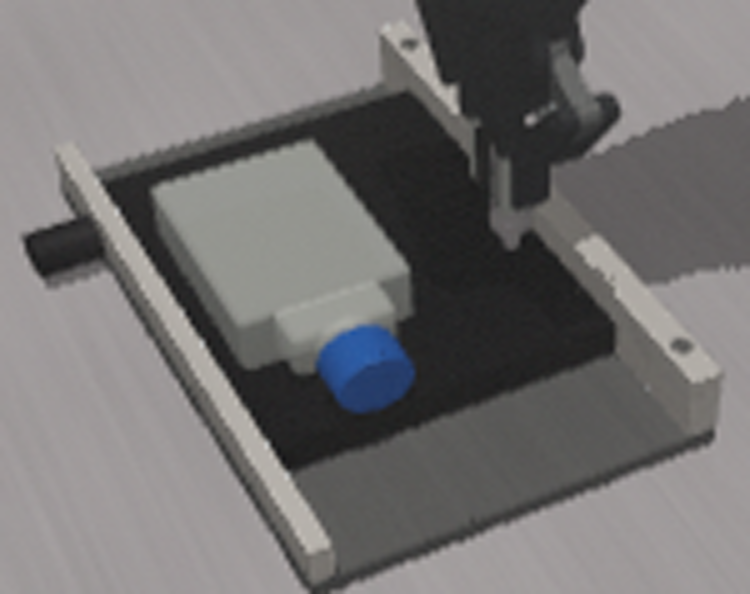

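There's no contact yet, and the tip is just above the plate (s5 at (510,245)). I'll go on gently.

```bash
python3 -m crank '[[1,[0,0,1],0],[1,[0,0,1],0],[1,[0,0,0],0],[1,[0,0,0],0]]'; python3 -m crank '[[1,[0,0,1],0],[1,[0,0,0],0],[1,[0,0,0],0]]'
```

```text
clock: 6.92
ee_pos: [0.512, 0.013, 0.0754]
tcp_rot: [-3.142, 0.0, -3.106]
contact_force: [-0.4, 0.3, 1.3]
grip_width: 0.169
clock: 7.3
ee_pos: [0.5119, 0.013, 0.0743]
tcp_rot: [3.142, 0.0, -3.106]
contact_force: [-0.4, 0.0, 2.6]
grip_width: 0.169
```

```bash
python3 -m crank '[[1,[0,0,1],0],[1,[0,0,0],0],[1,[1,0,0],0],[1,[1,0,0],0],[1,[0,0,0],0]]'; python3 -m crank '[[1,[1,0,0],0],[1,[0,0,0],0],[1,[0,0,0],0]]';python3 -m crank '[[1,[1,0,0],0],[1,[0,0,0],0],[1,[0,0,0],0]]'
```

```text
clock: 7.92
ee_pos: [0.5103, 0.0129, 0.0735]
tcp_rot: [-3.141, 0.001, -3.106]
contact_force: [3.2, 0.5, 2.7]
grip_width: 0.17
clock: 8.3
ee_pos: [0.5089, 0.0129, 0.0733]
tcp_rot: [-3.142, 0.0, -3.106]
contact_force: [3.0, 0.3, 3.8]
grip_width: 0.173
clock: 8.68
ee_pos: [0.5078, 0.0129, 0.0733]
tcp_rot: [-3.142, -0.0, -3.106]
contact_force: [1.5, 0.7, 3.3]
grip_width: 0.172
```

```bash
python3 -m crank '[[1,[0.5,0,0],0],[1,[0,0,0],0],[1,[0,0,0],0]]';python3 -m crank '[[1,[0.5,0,0],0],[1,[0,0,0],0],[1,[0,0,0],0]]'
python3 -c "
from h import *
s=vision.read_camera('scene');w=vision.read_camera('wrist')
cv2.imwrite('pics/w6.png',cv2.resize(w[180:320,190:370],None,fx=4,fy=4,interpolation=cv2.INTER_CUBIC))
cv2.imwrite('pics/s6.png',cv2.resize(s[175:235,250:325],None,fx=8,fy=8,interpolation=cv2.INTER_CUBIC))
"
```

```text
clock: 9.05
ee_pos: [0.5074, 0.0129, 0.0733]
tcp_rot: [-3.142, 0.0, -3.106]
contact_force: [3.3, -0.2, 3.2]
grip_width: 0.169
clock: 9.43
ee_pos: [0.5069, 0.0129, 0.0733]
tcp_rot: [3.142, -0.0, -3.106]
contact_force: [3.0, 0.7, 3.0]
grip_width: 0.171
```

View pics/w6.png

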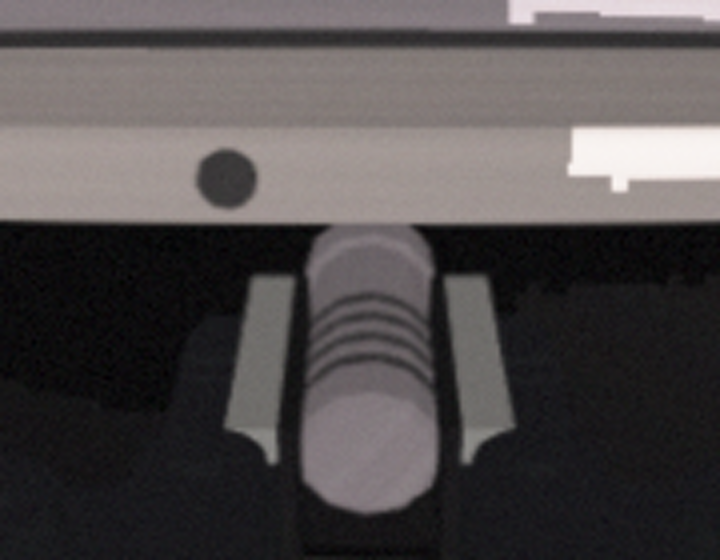

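View pics/s6.png

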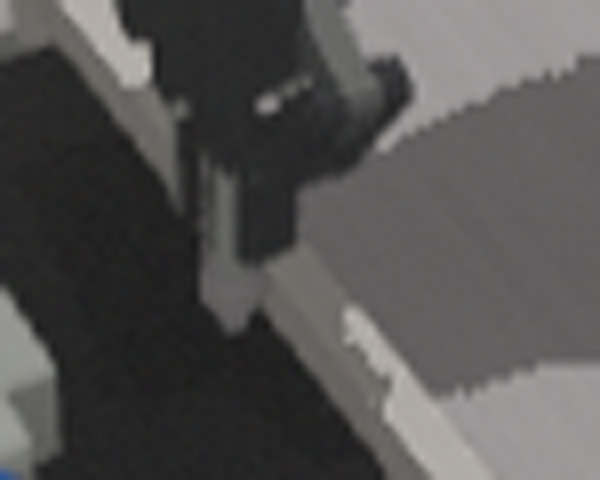

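```bash
python3 - <<'E'
from h import *
np.set_printoptions(precision=4,suppress=True)
o={"ee_pos":np.zeros(3),"tcp_rot":np.zeros(3)}
P=lambda u,v:(190+(u+.5)/4-.5,180+(v+.5)/4-.5)
print("rail edge tool",onz("wrist",P(370,223),.0233,o),onz("wrist",P(370,223),.0213,o))
print("collar top near edge",onz("wrist",P(370,227),.0216,o))
print("collar/grip line",onz("wrist",P(370,243),.0216,o))
print("pin top centre",onz("wrist",P(370,452),-.018,o), "edges",onz("wrist",P(370,391),-.018,o),onz("wrist",P(370,513),-.018,o))
E
```

```text
rail edge tool [ 0.0096 -0.0007  0.0233] [ 0.0105 -0.0007  0.0213]
collar top near edge [ 0.0098 -0.0007  0.0216]
collar/grip line [ 0.0075 -0.0007  0.0216]
pin top centre [ 0.0011 -0.0008 -0.018 ] edges [ 0.0088 -0.0008 -0.018 ] [-0.007  -0.0008 -0.018 ]
```

Pin axis to rail face measures 8.7–9.5 mm, so the collar is on or within 0.5 mm of the rail. I'll slide along it to -y.

```bash
python3 -m crank '[[1,[0,-2.5,0],0],[1,[0,-2.5,0],0],[1,[0,-2.5,0],0],[1,[0,-2.5,0],0],[1,[0,0,0],0]]'; python3 -m crank '[[1,[0,-2.5,0],0],[1,[0,-2.5,0],0],[1,[0,-2.5,0],0],[1,[0,-2.5,0],0],[1,[0,0,0],0]]';python3 -m crank '[[1,[0,-2,0],0],[1,[0,-2,0],0],[1,[0,0,0],0],[1,[0,0,0],0]]'
```

```text
clock: 10.15
ee_pos: [0.507, 0.0025, 0.0732]
tcp_rot: [-3.141, -0.001, -3.106]
contact_force: [1.3, 1.9, 2.5]
grip_width: 0.168
clock: 10.78
ee_pos: [0.5075, -0.0076, 0.0733]
tcp_rot: [-3.141, -0.0, -3.106]
contact_force: [0.3, 1.8, 4.5]
grip_width: 0.173
clock: 11.28
ee_pos: [0.5077, -0.0113, 0.0733]
tcp_rot: [-3.141, -0.0, -3.106]
contact_force: [0.3, 1.0, 3.2]
grip_width: 0.17
```

```bash
python3 -m crank '[[1,[0.3,-1,0],0],[1,[0,-1,0],0],[1,[0,0,0],0],[1,[0,0,0],0]]'; python3 -m crank '[[1,[0,-1,0],0],[1,[0,0,0],0],[1,[0,0,0],0]]';python3 -m crank '[[1,[0,-1,0],0],[1,[0,0,0],0],[1,[0,0,0],0]]'
```

```text
clock: 11.78
ee_pos: [0.5076, -0.0132, 0.0733]
tcp_rot: [-3.142, 0.0, -3.106]
contact_force: [0.7, 1.7, 3.4]
grip_width: 0.175
clock: 12.15
ee_pos: [0.5076, -0.0142, 0.0733]
tcp_rot: [-3.142, 0.0, -3.106]
contact_force: [1.5, 2.3, 3.1]
grip_width: 0.169
clock: 12.52
ee_pos: [0.5076, -0.016, 0.0731]
tcp_rot: [-3.14, -0.0, -3.106]
contact_force: [1.4, -3.9, -0.6]
grip_width: 0.17
```

The vertical force dropped from 3.1 to -0.6 N at y = -0.016, so the tip has fallen into the hole. The side force is -3.9 N in y, so the hole's centre is slightly further on. I'll centre on it.

```bash
python3 -m crank '[[1,[0,-1,0],0],[1,[0,0,0],0],[1,[0,0,0],0],[1,[0,0,0],0]]';python3 -m crank '[[1,[0,-0.5,0],0],[1,[0,0,0],0],[1,[0,0,0],0]]'
```

```text
clock: 13.02
ee_pos: [0.5076, -0.0163, 0.0732]
tcp_rot: [-3.141, -0.0, -3.106]
contact_force: [1.2, -3.3, -2.8]
grip_width: 0.171
clock: 13.4
ee_pos: [0.5076, -0.0165, 0.0732]
tcp_rot: [3.141, -0.0, -3.106]
contact_force: [1.4, -0.8, -2.0]
grip_width: 0.173
```

```bash
python3 -m crank '[[1,[0,0,1.5],0],[1,[0,0,1.5],0],[1,[0,0,0],0],[1,[0,0,0],0]]';python3 -m crank '[[1,[0,0,1.5],0],[1,[0,0,1.5],0],[1,[0,0,0],0],[1,[0,0,0],0]]'
```

```text
clock: 13.9
ee_pos: [0.5076, -0.0166, 0.0702]
tcp_rot: [3.142, -0.0, -3.106]
contact_force: [1.6, -1.3, -0.5]
grip_width: 0.17
clock: 14.4
ee_pos: [0.5076, -0.0167, 0.0672]
tcp_rot: [-3.142, -0.0, -3.106]
contact_force: [1.7, -1.4, -1.1]
grip_width: 0.168
```

```bash
python3 -m crank '[[1,[0,0,1.5],0],[1,[0,0,1.5],0],[1,[0,0,0],0],[1,[0,0,0],0]]';python3 -m crank '[[1,[0,0,1],0],[1,[0,0,0],0],[1,[0,0,0],0]]';python3 -m crank '[[1,[0,0,1],0],[1,[0,0,0],0],[1,[0,0,0],0]]'
```

```text
clock: 14.9
ee_pos: [0.5076, -0.0167, 0.0642]
tcp_rot: [-3.142, -0.0, -3.106]
contact_force: [2.6, -2.3, -1.5]
grip_width: 0.168
clock: 15.28
ee_pos: [0.5077, -0.0167, 0.0633]
tcp_rot: [-3.142, 0.0, -3.106]
contact_force: [1.8, -1.5, -0.4]
grip_width: 0.17
clock: 15.65
ee_pos: [0.5077, -0.0167, 0.0623]
tcp_rot: [-3.142, 0.0, -3.106]
contact_force: [1.2, -1.7, 0.6]
grip_width: 0.166
```

```bash
python3 -m crank '[[1,[0,0,0.5],0],[1,[0,0,0],0],[1,[0,0,0],0]]';python3 -m crank '[[1,[0,0,0.5],0],[1,[0,0,0],0],[1,[0,0,0],0]]'
```

```text
clock: 16.02
ee_pos: [0.5077, -0.0167, 0.0618]
tcp_rot: [-3.142, 0.0, -3.106]
contact_force: [1.1, -2.8, 0.8]
grip_width: 0.174
clock: 16.4
ee_pos: [0.5078, -0.0167, 0.0617]
tcp_rot: [-3.141, 0.001, -3.106]
contact_force: [-0.0, -2.6, 6.9]
grip_width: 0.17
```

```bash
python3 -m crank '[[1,[0,0,0.3],0],[1,[0,0,0],0],[1,[0,0,0],0]]';
python3 -c "
from h import *
s=vision.read_camera('scene')
cv2.imwrite('pics/s7.png',cv2.resize(s[165:225,240:315],None,fx=8,fy=8,interpolation=cv2.INTER_CUBIC))
"
```

```text
clock: 16.77
ee_pos: [0.5078, -0.0167, 0.0617]
tcp_rot: [-3.141, 0.001, -3.106]
contact_force: [0.7, -1.3, 9.8]
grip_width: 0.171
```

View pics/s7.png

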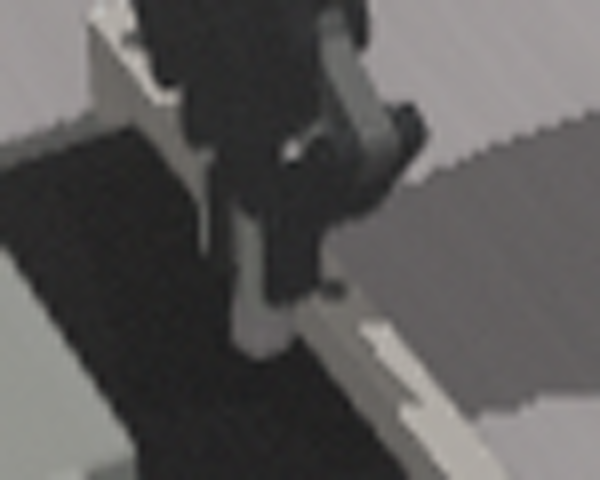

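The collar is down on the plate at (262,345), the tip is no longer visible, and the downward load is 9.8 N. Now I'll release and retreat straight up.

```bash
python3 -m crank '[[0.72,[0,0,0],0],[0.65,[0,0,0],0],[0.6,[0,0,0],0],[0.6,[0,0,0],0]]'; python3 -m crank '[[0.6,[0,0,-10],0],[0.6,[0,0,-30],0],[0.6,[0,0,-50],0],[0.6,[0,0,-30],0],[0.6,[50,0,0],0],[0.6,[50,0,0],0],[0.6,[0,0,0],0],[0.6,[0,0,0],0]]'
python3 -c "
from h import *
o=r.get_obs();print(o['ee_pos'],o['tcp_rot'])
s=vision.read_camera('scene');t=vision.read_camera('top');w=vision.read_camera('wrist')
cv2.imwrite('pics/s8.png',cv2.resize(s[160:295,175:325],None,fx=5,fy=4.4,interpolation=cv2.INTER_CUBIC))
cv2.imwrite('pics/t8.png',t);cv2.imwrite('pics/w8.png',w)
"
```

```text
clock: 17.32
ee_pos: [0.5075, -0.0166, 0.0608]
tcp_rot: [3.141, -0.0, -3.106]
contact_force: [-0.0, 0.0, 0.6]
grip_width: 0.403
clock: 18.32
ee_pos: [0.4082, -0.0204, 0.1819]
tcp_rot: [-3.141, 0.002, -3.106]
contact_force: [-0.7, 0.1, 0.6]
grip_width: 0.4
[ 0.40822184 -0.02039848  0.18186801] [-3.14104495e+00  1.92821562e-03 -3.10599933e+00]
```

View pics/s8.png

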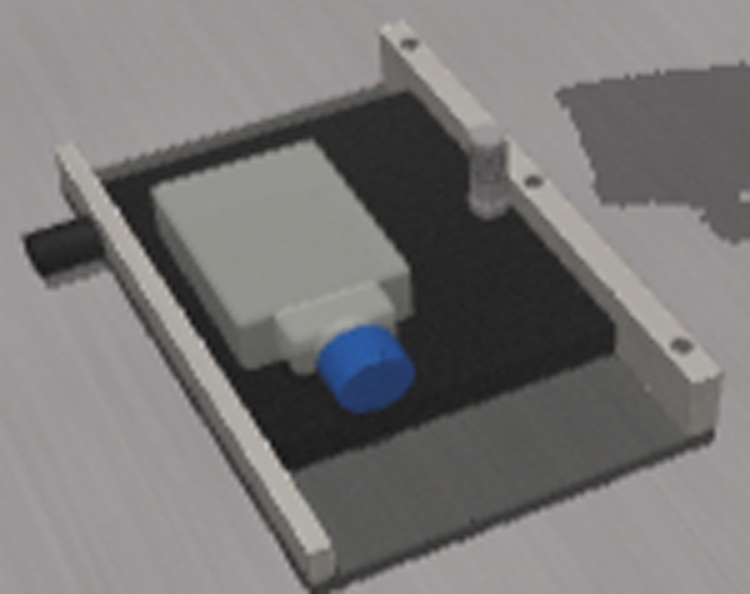

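View pics/w8.png

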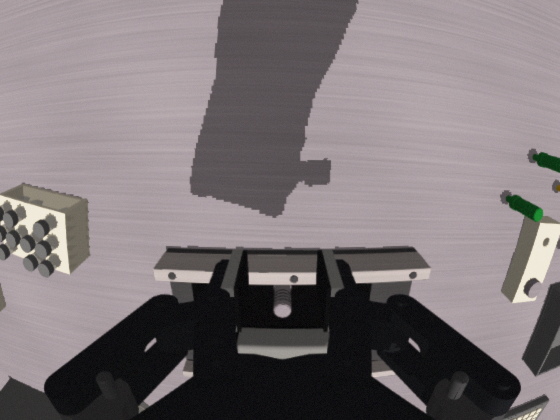

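View pics/t8.png

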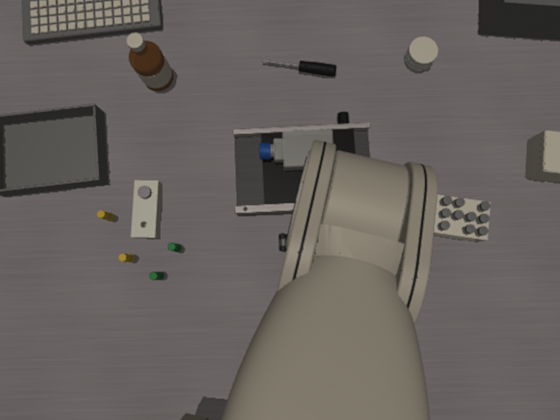

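The pin stands upright beside the rail: s8 top at (487,134) and collar at (489,208). The flask, plug and rack look unmoved. As a quick check, I'll measure the height of the pin's top and the flask's shift.

```bash
python3 - <<'E'
from h import *
np.set_printoptions(precision=4,suppress=True)
w=cv2.imread("pics/w8.png");cv2.imwrite("pics/w8c.png",cv2.resize(w[265:330,250:320],None,fx=8,fy=8,interpolation=cv2.INTER_CUBIC))
s=cv2.imread("pics/s8.png");cv2.imwrite("pics/s8c.png",cv2.resize(s[110:230,430:560],None,fx=5,fy=5,interpolation=cv2.INTER_CUBIC))
a=cv2.imread("pics/c4.png").astype(int);d=np.abs(a-s).max(2)>40;ys,xs=np.nonzero(d[:, :420]);print("changed px in flask area",len(xs))
t0,t8=[cv2.imread(f"pics/{n}.png").astype(int) for n in("top0","t8")]
print("plug/rack change",(np.abs(t0-t8)[178:205,130:160].max(2)>40).sum(),(np.abs(t0-t8)[190:240,450:495].max(2)>40).sum())
E
```

```text
changed px in flask area 0
plug/rack change 0 0
```

View pics/w8c.png

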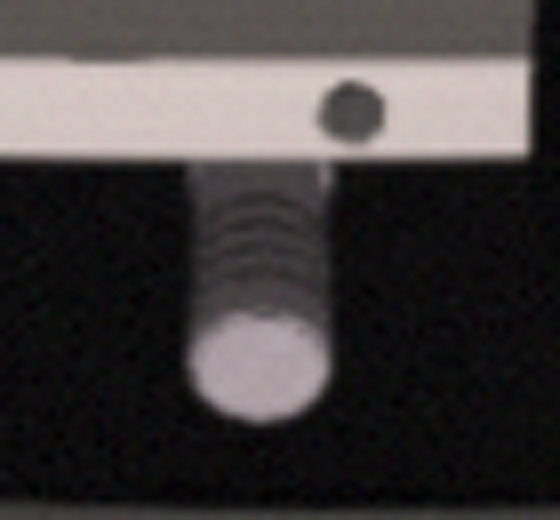

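View pics/s8c.png

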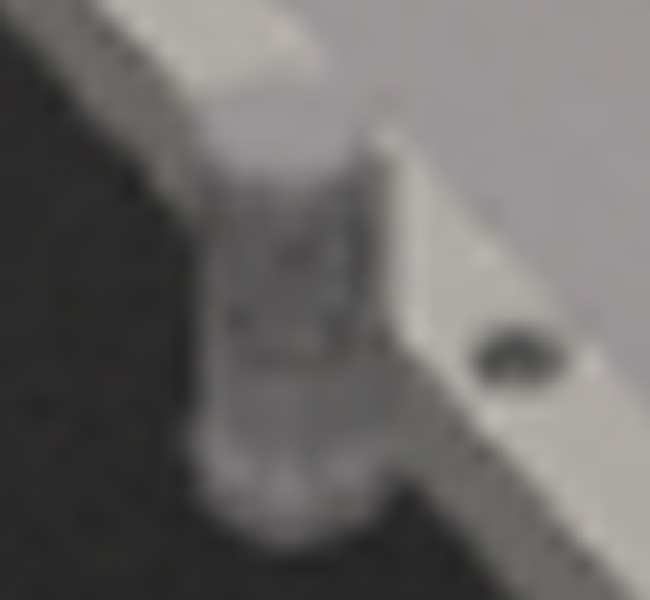

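```bash
python3 - <<'E'
from h import *
np.set_printoptions(precision=4,suppress=True)
o={"ee_pos":np.array([.40822,-.0204,.18187]),"tcp_rot":np.array([-3.14104,.00193,-3.106])}
wp=(250+261/8-.5,265+368/8-.5)
u,v=430+282/5,110+135/5
sp=(175+u/5-.5,160+v/4.4-.5)
print(sp,tri(ray("wrist",wp,o),ray("scene",sp)),onz("wrist",wp,.08,o),onz("scene",sp,.08))
o=r.get_obs();print(o["contact_force"],abs(o["joint_vel"]).max(),o["clock"])
E
```

```text
(271.78, 190.63636363636363) (array([ 0.5086, -0.0174,  0.0779]), [np.float64(0.3230067624685073), np.float64(0.3230067624685444)]) [ 0.5073 -0.0177  0.08  ] [ 0.5094 -0.015   0.08  ]
[-0.9229 -0.0496  0.8929] 0.005699811225984765 18.475
```

The pin's top measures z = 77.9 mm against 80 when home, within the calibration's accuracy. The contact force at the collar agrees, so I'm handing in.

```bash
python3 -c "
from bench import r
print(r.hand_in())"
```

```text
the job is handed in; nothing more can be done
None
```

I fitted the steel pin into the plate's hole, released it with its collar on the plate, and handed the job in at about 18.5 s; no verdict was reported. I lifted it from the block, set its tip on the plate with about 3 N, and slid it along the rail until the tip dropped in at y ≈ -0.016. I then pressed it home with about 10 N and retreated.

**Pin seating:** the last pictures show it upright next to the rail with its collar on the plate. During the push it went down without load past the height where a tip still on the plate would have gone rigid, and the firm stop came at the expected home height.

**Other objects:** the image comparison showed no change at the flask, the plug or the rack, and the gripper is clear of everything.

**Disagreements:**
- The final two-view measurement put the pin's top at 77.9 mm, against 80 mm expected. The rail screws measured 52.5 mm against 50 mm. Both are about the stated 2 mm calibration error.
- While sliding, the side force did not clearly show the collar pressing on the rail. It may have run up to about 0.5 mm clear of it.

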